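Fit the vial carousel on the sampler's turntable and latch it

ROBOT

A 6-joint arm with a two-finger parallel gripper is mounted at the origin on the work surface. World frame = base frame: x ahead of the robot, y to its left, z up, the work surface at z = 0. Lengths are in m, angles in degrees, forces in N, time in s.
With the tool pointing down it reaches from about 0.3 to 0.825 m from the base axis. Payload 5.4 kg.
Tool frame: the origin (TCP) lies midway between the tips of the shut fingers; the grasp point (between the pads) lies 19 mm behind it; y points along the fingers, x is the direction in which the jaws open and shut, and the axes are right-handed (so a half turn about y gives the same grasp; the last joint's range is limited). The gripper opens to 92 mm and grips with 3 to 60 N. Pads are 20 mm wide; open, the fingers measure 128 mm over their backs; the gripper's body (75 mm by 189 mm) begins 69 mm behind the grasp point.
Start: joints at [58.436, 9.076, 91.501, -0, 79.423, -12.038], TCP at [0.192, 0.542, 0.215] pointing down, gripper open.
Joint ranges: [-166.64, 166.64], [-54.1, 131.32], [10.49, 154.53], [-73.88, 253.88], [9.74, 151.15], [-171.62, 171.62]. Speed limits (degrees/s): [147.25, 147.25, 180, 180, 180, 180].

INTERFACE

Orientations are given as [roll, pitch, yaw] about the fixed x, y, z axes, in that order (R = Rz(yaw) Ry(pitch) Rx(roll)).
In Python, from workcell import bot gives the robot as it stands. The module is installed in compiled form; this text tells all that it offers.
- The arm moves only by the shell command python3 -m pendant 'ROWS' [FORCE]. ROWS is JSON, a list of rows, each a list of 7 numbers: the gripper command: -1 is shut, 1 is fully open, values between are in proportion, then the shift along the tool's x, y, z in m, then the turn, a rotation vector about the tool's x, y, z in rad. In form: [[jaw, dx, dy, dz, wx, wy, wz], ...]. A call has 1 to 10 rows; each row is the pose to reach, as a shift and turn from the pose commanded when the call began, along the tool's axes at that moment; what a row does not reach only later rows make up. A row lasts 1/8 s, in which the tool goes at most 62.5 mm and 10.7 degrees, less where a joint would pass 70% of its speed; a pose out of reach is approached as far as the arm can. A call with a gripper value outside its range is refused whole. The fingers move at their own pace and stop on an object; FORCE is the grip in N (left out, the last holds). Time passes only in rows, so rows that repeat a pose let the fingers close. It gives the time, the measured TCP pose, the force and the opening at its end, in the units of the state.
- bot.observe(): the state, without advancing time (a new reading comes with each control period).
- bot.capture(name): name is "side" or "top"; returns the picture (480x640x3 uint8, red, green, blue); there is no depth.
- bot.get_calibration(name): a dict with "intrinsics" (3x3 intrinsics, pixels), "distortion" ([k1, k2, p1, p2, k3] as OpenCV has them; the pictures are not rectified), "R" (3x3) and "t" (3): a world point X has camera coordinates R X + t. Camera axes: x right, y down, z forward; pixel columns grow to the right and rows downward; lengths in m; the calibration is good to about 2 mm. A picture is of the moment at which its call begins. get_calibration takes no time and is no camera call.
- bot.finish_job(): hands the job in, once; it reports no verdict.
The state is a dict: "time_s": time; "joint_positions": joint angles; "dq": joint speeds; "tau": joint torques, N m; "tcp_pos": TCP position; "ee_rot": TCP orientation; "ft_force": force on the tool from outside, world axes, zero at the start; "wrist_torque": the same for the moment, N m; "finger_gap": finger opening in m.
Only numpy, scipy, OpenCV 4.12 (cv2) and the standard library are available. Lean on these libraries where they do the work, as an engineer would, in place of code of your own. Each camera call takes 0.05 s, during which the arm holds its last target.

TASK

Lift the vial carousel by its carrying bar and lower it gently over the centre spigot of the turntable, then turn it, resting lightly on the stud tops, until its holes find the four studs, at an angle to be found by feel, and it sits fully home; never force it down or round against the studs (keep under about 25 N). Then slide the rim latch fully shut over its rim, let go, and leave everything else on the bench where it is.

Things in the scene. Friction and masses are not known exactly. Their poses are not given: they have to be found in the camera images.
- carousel_handle (a point): Centre of the carrying bar of the loose black round vial carousel (150 mm across, about 0.35 kg), where to grip it: a straight grey bar through the carousel's axis, 70 mm long (along x of this frame), 12 mm wide (y), 16 mm high, on 10 x 12 mm posts 30 mm either side. z is up; the carousel's underside is 56 mm below. Under the bar 28 mm are free above the rim.
- carousel_base (a point): Centre of the carousel's underside, axes as the bar's. Floor 10 mm thick; round it a rim 20 mm high, 48 to 75 mm from the axis. Through the floor: a 21.5 mm centre hole and four 10.5 mm stud holes, 36 mm from the axis, at 45, 135, 225 and 315 degrees from the bar's x. It fits on the hub in four ways, a quarter turn apart.
- unit: Beige turntable unit, fixed to the bench: origin under the hub's axis; z up; 190 mm along x, from -95 to +167 mm along y, top 40 mm high. The hub (90 mm across) is held stiffly by its drive. Its angle is NOT measured: its four studs stand at 45, 135, 225 and 315 degrees from the unit's x plus an unknown angle of up to 0.6 rad (34 degrees) either way.
- hub_seat (a point): Centre of the hub's flat top, 48 mm above the bench, where the carousel's underside rests when home; axes of the unit, not of the hub. From here a 20 mm centre spigot rises 26 mm (the last 6 mm a cone down to 12 mm across) and four 8 mm studs rise 8 mm, 36 mm from the axis. A centred carousel rests 8 mm high on the stud tops; turned there it drops home by its weight (play about 1 mm or 0.02 rad).
- latch_grip (a point): Centre of the black fin of the rim latch, a steel sliding block on the unit, 125 mm from the hub's axis towards the unit's +y when open. Fin: 14 mm wide along the unit's x, 24 mm along y; this point is 88 mm above the bench, the fin's top 13 mm higher. A tongue below it reaches 40 mm towards the hub; it passes 2 mm above the rim of a carousel that is home and strikes one that is not.
- latch (a joint): Travel of the rim latch: 0 is fully open, 0.025 m fully shut (a solid stop, tongue 15 mm over the rim). It grows as the fin moves along the unit's -y, towards the hub; 3 N of friction holds it where it is left.
- amber_bottle_mid (a point): Bystander, to be left alone: amber glass bottle with a black cap, 58 mm across, 105 mm high. The point is 50 mm above its underside.
- solvent_bottle_mid (a point): Bystander, to be left alone: clear capped solvent bottle, 86 mm across, 180 mm high. The point is 90 mm above its underside.
- vial_carton_mid (a point): Bystander, to be left alone: white carton, 85 x 110 x 55 mm. The point is 27 mm above its underside.
- spanner_mid (a point): Bystander, to be left alone: open spanner lying flat, 160 mm long. The point is 4 mm above its underside.
- beaker_mid (a point): Bystander, to be left alone: glass beaker, 68 mm across, 85 mm high. The point is 42 mm above its underside.
- septum_jar_mid (a point): Bystander, to be left alone: small white-capped jar, 52 mm across, 55 mm high. The point is 27 mm above its underside.

How it is judged:
By the outcome, as a careful person would: the job done as asked, in the order asked, and still so for the second after the job is handed in, with the robot touching nothing.
It also fails if it takes over 67 s, if anything falls off the work surface, if the arm or the gripper's body presses on something with over 40 N, if the wrist force passes 120 N, or if a joint passes its speed limit or range.

## Working session

There is one attempt and no reset: what is moved stays moved. The work goes in short steps, Python scripts to look and compute and a shell command to move; the robot and the scene stay as the last step left them, time stands still between calls to the robot, and variables do not carry over. Pictures are saved under pics/ and viewed, and the job is handed in when it is done.

```bash
mkdir -p pics; python3 - <<'E'
from workcell import bot
import cv2
for n in("side","top"):
    cv2.imwrite(f"pics/{n}0.png",bot.capture(n)[:,:,::-1])
    c=bot.get_calibration(n);print(n,c)
print(bot.observe())
E
```

```text
side {'intrinsics': array([[434.96835907,   0.        , 321.66941345],
       [  0.        , 434.96835907, 245.08379602],
       [  0.        ,   0.        ,   1.        ]]), 'distortion': array([-0.07742371,  0.        ,  0.        ,  0.        ,  0.        ]), 'R': array([[ 0.99878516, -0.04730364,  0.01380487],
       [-0.01085731, -0.4845174 , -0.87471425],
       [ 0.04806586,  0.87350172, -0.48444237]]), 't': array([-0.59235089,  0.06018348,  0.94235512])}
top {'intrinsics': array([[597.88516882,   0.        , 307.43753717],
       [  0.        , 597.88516882, 241.88656093],
       [  0.        ,   0.        ,   1.        ]]), 'distortion': array([-0.05091684,  0.        ,  0.        ,  0.        ,  0.        ]), 'R': array([[ 0.01133763, -0.99977687, -0.01782331],
       [-0.99727084, -0.01000516, -0.073149  ],
       [ 0.07295435,  0.01860401, -0.99716175]]), 't': array([-0.06168783,  0.57593026,  1.30779957])}
{'time_s': 0.1, 'joint_positions': array([ 5.84366573e+01,  9.10812957e+00,  9.15639941e+01, -1.83334356e-03,
        7.94248787e+01, -1.20360822e+01]), 'dq': array([ 0.00476966, -0.0807211 , -0.16748071, -0.02523727, -0.07665534,
       -0.01957915]), 'tau': array([-1.47599189e-04, -3.86504102e+01, -3.22959208e+01,  7.02833058e-02,
        3.39004747e-02, -4.75984530e-05]), 'tcp_pos': array([0.1919047 , 0.54142615, 0.21373474]), 'ee_rot': array([-89.98153432,   0.09524567,  70.47309284]), 'ft_force': array([-0.85407865,  0.3959645 ,  0.7248306 ]), 'wrist_torque': array([ 0.02192781, -0.02502266,  0.00698622]), 'finger_gap': 0.09159922744606969}
```

View pics/side0.png

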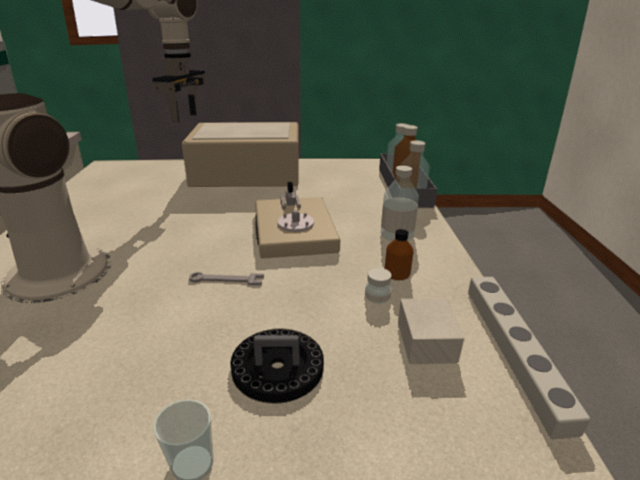

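View pics/top0.png

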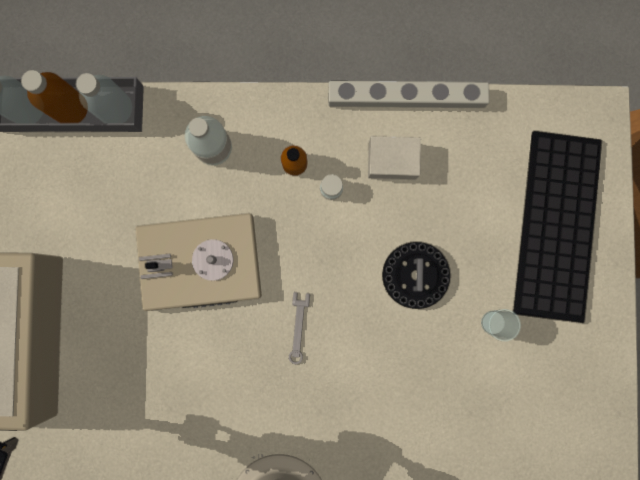

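Top view: the carousel is at about (417,275) and its bar runs vertically in the image. The hub is at about (213,259) and the latch fin at about (152,266). I'll enlarge both.

```bash
python3 - <<'E'
import cv2,numpy as np
t=cv2.imread("pics/top0.png")
a=cv2.resize(t[235:315,375:460],None,fx=7,fy=7,interpolation=cv2.INTER_CUBIC)
b=cv2.resize(t[205:315,130:265],None,fx=5.5,fy=5.5,interpolation=cv2.INTER_CUBIC)
def grid(im,x0,y0,f):
    h,w=im.shape[:2]
    for x in range(0,int(w/f),10):
        cv2.putText(im,str(x0+x),(int(x*f),10),0,.35,(0,0,255),1);cv2.line(im,(int((x+.5)*f),12),(int((x+.5)*f),20),(0,0,255),1)
    for y in range(0,int(h/f),10):
        cv2.putText(im,str(y0+y),(0,int((y+.5)*f)+4),0,.35,(0,0,255),1);cv2.line(im,(24,int((y+.5)*f)),(32,int((y+.5)*f)),(0,0,255),1)
    return im
cv2.imwrite("pics/ca.png",cv2.convertScaleAbs(grid(a,375,235,7),alpha=1.5))
cv2.imwrite("pics/un.png",grid(b,130,205,5.5))
E
```

```text
(no output)
```

View pics/ca.png

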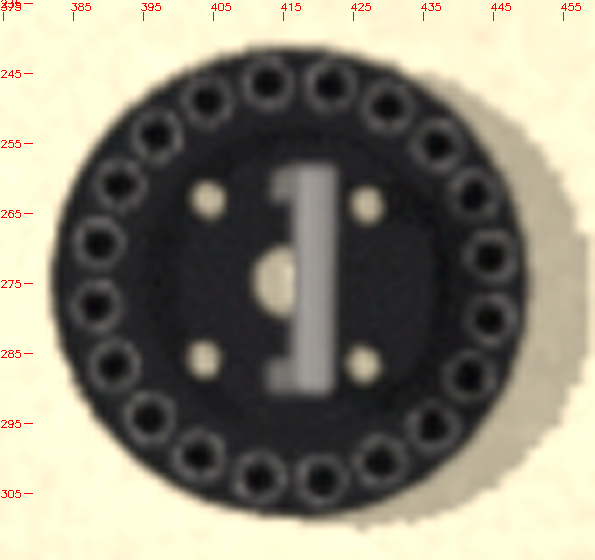

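View pics/un.png

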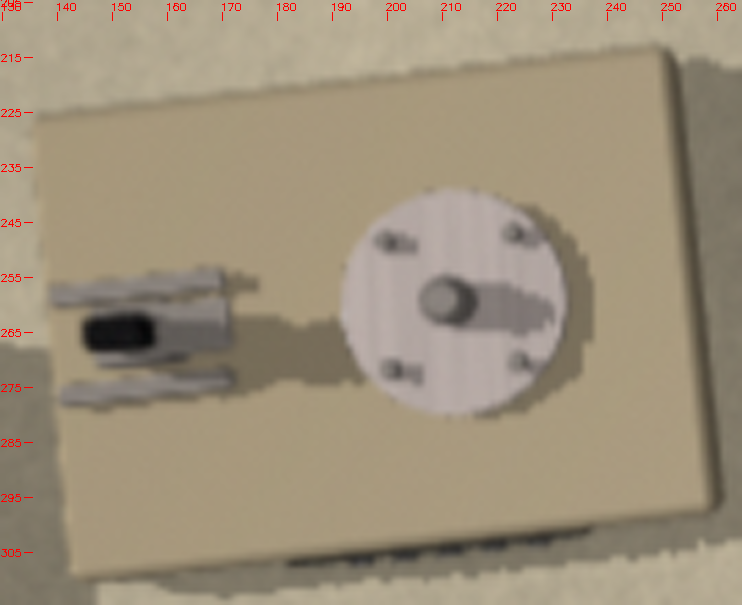

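```bash
cat > h.py <<'E'
import numpy as np,cv2
from workcell import bot
from scipy.spatial.transform import Rotation as Ro
def ray(n,px):
    c=bot.get_calibration(n)
    u=cv2.undistortPoints(np.array(px,float).reshape(-1,1,2),c['intrinsics'],c['distortion']).reshape(-1,2)
    d=np.c_[u,np.ones(len(u))]@c['R']
    o=-c['R'].T@c['t']
    return o,d
def at(n,px,z):
    o,d=ray(n,px);return o+d*((z-o[2])/d[:,2])[:,None]
def crop(p,x0,y0,f):
    return (np.array(p,float)+.5)/f-.5+[x0,y0]
def proj(n,X):
    c=bot.get_calibration(n)
    return cv2.projectPoints(np.array(X,float).reshape(-1,1,3),cv2.Rodrigues(c['R'])[0],c['t'],c['intrinsics'],c['distortion'])[0].reshape(-1,2)
E
python3 - <<'E'
from h import *
np.set_printoptions(precision=4,suppress=True)
print('cam',ray('top',[[0,0]])[0])
A=lambda p:crop(p,375,235,7); B=lambda p:crop(p,130,205,5.5)
hs=at('top',A([(208,199),(367,205),(364,365),(204,360)]),0.005)
print('holes',hs,hs.mean(0),np.linalg.norm(hs-hs.mean(0),axis=1))
d=(hs-hs.mean(0))[:,:2];a=np.degrees(np.arctan2(d[:,1],d[:,0]));print((a-45)%90)
rim=at('top',A([(50,281),(528,281),(289,45),(289,517)]),0.018);print('rim',(rim[0]+rim[1])/2,(rim[2]+rim[3])/2,np.linalg.norm(rim[0]-rim[1]),np.linalg.norm(rim[2]-rim[3]))
bar=at('top',A([(316,163),(314,393)]),0.064);print('bar',bar,bar.mean(0),np.linalg.norm(bar[0]-bar[1]))
st=at('top',B([(385,241),(513,233),(516,362),(391,370)]),0.056)
print('studs',st,st.mean(0),np.linalg.norm(st-st.mean(0),axis=1))
d=(st-st.mean(0))[:,:2];a=np.degrees(np.arctan2(d[:,1],d[:,0]));print((a-45)%90)
print('spig',at('top',B([(440,300)]),0.074))
hr=at('top',B([(342,301),(567,301),(454,188),(454,414)]),0.048);print('hub',(hr[0]+hr[1])/2,(hr[2]+hr[3])/2,np.linalg.norm(hr[0]-hr[1]),np.linalg.norm(hr[2]-hr[3]))
co=at('top',B([(38,115),(660,47),(712,508),(72,578)]),0.040);print('corners',co)
for i in range(4):
    v=co[(i+1)%4]-co[i];print(np.linalg.norm(v),np.degrees(np.arctan2(v[1],v[0])))
f=at('top',B([(118,332)]),0.101);print('fin',f)
E
```

```text
cam [ 0.4796 -0.0802  1.3451]
holes [[ 0.5325 -0.2726  0.005 ]
 [ 0.5311 -0.3235  0.005 ]
 [ 0.48   -0.3224  0.005 ]
 [ 0.4811 -0.2714  0.005 ]] [ 0.5062 -0.2975  0.005 ] [0.0362 0.036  0.0361 0.0362]
[88.3568 88.7591 88.6445 88.8435]
rim [ 0.5063 -0.2964  0.018 ] [ 0.5066 -0.2964  0.018 ] 0.1512525172662902 0.1491675658948652
bar [[ 0.5415 -0.2972  0.064 ]
 [ 0.4713 -0.2965  0.064 ]] [ 0.5064 -0.2968  0.064 ] 0.07017552326323435
studs [[0.5574 0.1778 0.056 ]
 [0.5611 0.1271 0.056 ]
 [0.5103 0.1248 0.056 ]
 [0.5066 0.1742 0.056 ]] [0.5338 0.151  0.056 ] [0.0357 0.0362 0.0352 0.0358]
[3.6959 3.7674 3.0019 4.5869]
spig [[0.5336 0.1522 0.074 ]]
hub [0.5344 0.1512 0.048 ] [0.5345 0.1513 0.048 ] 0.08969399896082877 0.08965350714481239
corners [[0.6077 0.3231 0.04  ]
 [0.6373 0.0722 0.04  ]
 [0.4538 0.0482 0.04  ]
 [0.4225 0.3035 0.04  ]]
0.2525829875670495 -83.26684781932617
0.18513589927296673 -172.54899740579884
0.25723804791847854 96.9710055639295
0.18620386499756977 6.0151466403344545
fin [[0.5189 0.2706 0.101 ]]
```

```bash
cat >> h.py <<'E'
def step(p0,y0,p1,y1):
    R=Ro.from_euler('xyz',[-90,0,y0],degrees=True).as_matrix()
    d=R.T@(np.array(p1)-np.array(p0))
    print('shift',np.round(d,4),'wy',round(np.radians(-(y1-y0)),4))
def st():
    o=bot.observe()
    for k in('time_s','tcp_pos','ee_rot','ft_force','wrist_torque','finger_gap'):print(k,np.round(o[k],4))
E
python3 - <<'E'
from h import *
step([.192,.542,.215],70.473,[.5063,-.297,.2],88.8)
# sideview checks
X=[(.5063,-.297,.064),(.5413,-.2974,.064),(.4713,-.2966,.064),(.534,.1515,.074),(.534-.125*np.sin(.12),.1515+.125*np.cos(.12),.101)]
print(proj('side',X))
s=cv2.imread('pics/side0.png')
a=cv2.resize(s[320:405,225:330],None,fx=5,fy=5,interpolation=cv2.INTER_CUBIC)
b=cv2.resize(s[175:260,245:345],None,fx=5,fy=5,interpolation=cv2.INTER_CUBIC)
for p in proj('side',X[:3]): cv2.circle(a,tuple(int(v) for v in (p-[225,320]+.5)*5),2,(0,0,255),-1)
for p in proj('side',X[3:]): cv2.circle(b,tuple(int(v) for v in (p-[245,175]+.5)*5),2,(0,0,255),-1)
cv2.imwrite('pics/s1.png',np.vstack([cv2.convertScaleAbs(a,alpha=1.6),np.pad(b,((0,0),(0,25),(0,0)))])[:, :][:850])
E
```

```text
shift [-0.6857  0.015  -0.5767] wy -0.3199
[[275.72960261 336.41254565]
 [298.15997541 336.17474861]
 [253.26961024 336.61236962]
 [295.0712123  210.89008014]
 [289.61701342 182.41882094]]
```

```bash
python3 -c "
import cv2;i=cv2.imread('pics/s1.png');cv2.imwrite('pics/s2.png',cv2.resize(i,None,fx=.7,fy=.7))"
```

```text
(no output)
```

View pics/s2.png

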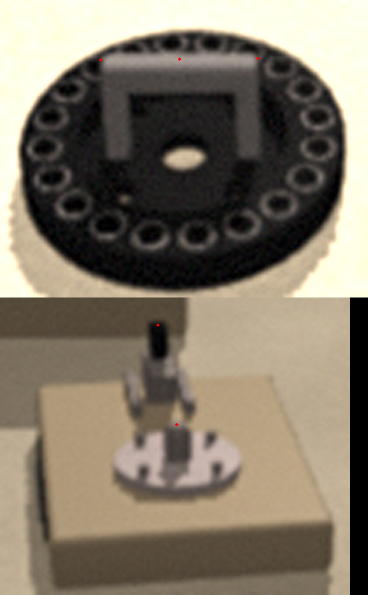

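Both cameras agree to within about 1 px on the bar, spigot and fin positions. Next I move above the carousel.

```bash
python3 -m pendant '[[1,-0.05,0,-0.042,0,-0.03,0],[1,-0.1,0,-0.084,0,-0.06,0],[1,-0.145,0,-0.122,0,-0.1,0],[1,-0.19,0.0,-0.16,0,-0.14,0],[1,-0.235,0.0,-0.198,0,-0.18,0],[1,-0.28,0.0,-0.235,0,-0.22,0],[1,-0.325,0.0,-0.273,0,-0.26,0],[1,-0.37,0.0,-0.311,0,-0.32,0],[1,-0.415,0,-0.349,0,-0.32,0],[1,-0.46,0,-0.387,0,-0.32,0]]' 20 && python3 -m pendant '[[1,-0.045,0.003,-0.038,0,0,0],[1,-0.09,0.006,-0.076,0,0,0],[1,-0.135,0.01,-0.114,0,0,0]]' ; python3 -c "
from h import *;st()"
```

```text
time_s: 1.35
tcp_pos: [0.4034, -0.0229, 0.2145]
ee_rot: [-90.0, -0.0, 88.8]
ft_force: [0.0, 0.5, -0.3]
finger_gap: 0.0918
time_s: 1.72
tcp_pos: [0.5152, -0.16, 0.2041]
ee_rot: [-90.0, -0.0, 88.8]
ft_force: [0.3, -0.8, 1.0]
finger_gap: 0.0918
time_s 1.725
tcp_pos [ 0.5152 -0.16    0.2041]
ee_rot [-8.99843e+01 -1.95000e-02  8.87737e+01]
ft_force [ 0.2501 -0.797   0.9827]
wrist_torque [ 0.0328 -0.0074  0.0357]
finger_gap 0.0918
```

```bash
python3 -c "
from h import *;step([.5152,-.160,.2041],88.8,[.5063,-.297,.11],88.8)"
```

```text
shift [-0.1372  0.0941  0.006 ] wy -0.0
```

```bash
python3 -m pendant '[[1,-0.04,0.0,0.002,0,0,0],[1,-0.08,0.0,0.004,0,0,0],[1,-0.12,0.02,0.006,0,0,0],[1,-0.1372,0.05,0.006,0,0,0],[1,-0.1372,0.08,0.006,0,0,0],[1,-0.1372,0.094,0.006,0,0,0],[1,-0.1372,0.094,0.006,0,0,0]]' ; python3 - <<'E'
from h import *
st()
cv2.imwrite('pics/t2.png',cv2.resize(bot.capture('top')[210:340,340:500,::-1],None,fx=4,fy=4,interpolation=2))
cv2.imwrite('pics/s3.png',cv2.resize(bot.capture('side')[250:420,180:380,::-1],None,fx=3.5,fy=3.5,interpolation=2))
E
```

```text
time_s: 2.6
tcp_pos: [0.505, -0.2946, 0.1097]
ee_rot: [-89.9, -0.1, 88.8]
ft_force: [0.3, -0.2, 0.7]
finger_gap: 0.0919
time_s 2.6
tcp_pos [ 0.505  -0.2946  0.1097]
ee_rot [-8.98992e+01 -8.74000e-02  8.88275e+01]
ft_force [ 0.3209 -0.164   0.726 ]
wrist_torque [ 0.0071 -0.0055  0.0021]
finger_gap 0.0919
```

View pics/t2.png

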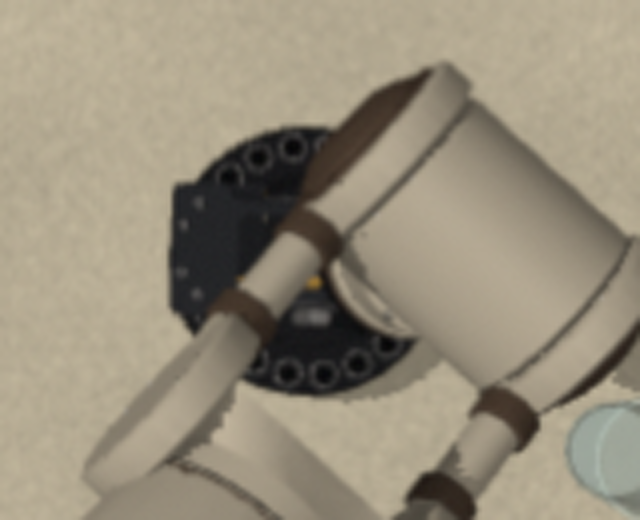

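View pics/s3.png

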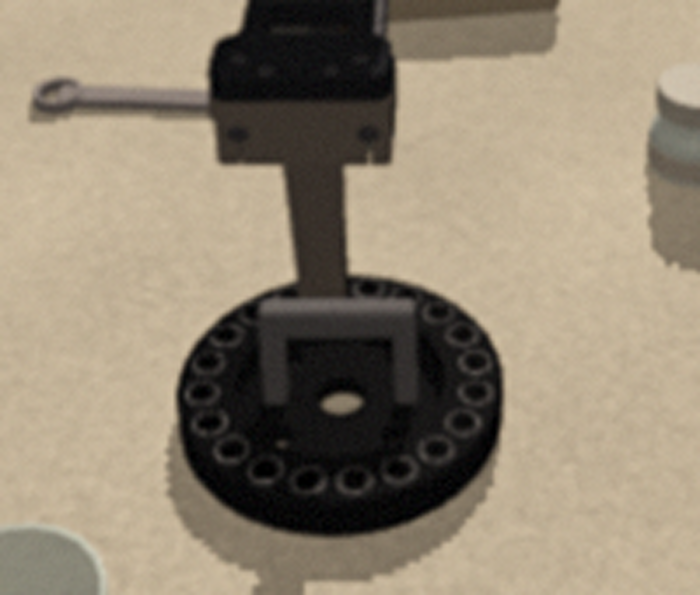

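```bash
python3 - <<'E'
from h import *
p=proj('side',[(.505,-.345,.11),(.505,-.245,.11),(.505,-.295,.11)]);print(p,(p-[180,250])*3.5)
E
python3 - <<'E'
from h import *
step([.505,-.2946,.1097],88.8,[.5058,-.297,.037],88.8)
E
```

```text
[[272.04033438 334.00106743]
 [275.19562762 293.00554941]
 [273.71266706 312.17482669]] [[322.14117032 294.00373599]
 [333.18469668 150.51942293]
 [327.99433473 217.61189342]]
shift [-0.0024  0.0727 -0.0009] wy -0.0
```

```bash
python3 -m pendant '[[1,-0.0024,0.02,-0.002,0,0,0],[1,-0.0024,0.04,-0.002,0,0,0],[1,-0.0024,0.06,-0.002,0,0,0],[1,-0.0024,0.073,-0.002,0,0,0],[1,-0.0024,0.073,-0.002,0,0,0],[-1,-0.0024,0.073,-0.002,0,0,0],[-1,-0.0024,0.073,-0.002,0,0,0],[-1,-0.0024,0.073,-0.002,0,0,0],[-1,-0.0024,0.073,-0.002,0,0,0],[-1,-0.0024,0.073,-0.002,0,0,0]]' 25; python3 -c "
from h import *;st()"
```

```text
time_s: 3.95
tcp_pos: [0.5075, -0.2978, 0.0377]
ee_rot: [-90.0, 0.0, 88.8]
ft_force: [0.4, -0.6, 0.9]
finger_gap: 0.044
time_s 3.95
tcp_pos [ 0.5075 -0.2978  0.0377]
ee_rot [-9.00079e+01  4.50000e-03  8.88073e+01]
ft_force [ 0.4042 -0.5626  0.8761]
wrist_torque [ 0.0098 -0.0232 -0.0428]
finger_gap 0.044
```

```bash
python3 -m pendant '[[-1,0,0,0,0,0,0],[-1,0,0,0,0,0,0],[-1,0,0,0,0,0,0],[-1,0,0,0,0,0,0],[-1,0,0,0,0,0,0]]' 25; python3 -c "
from h import *;st()"
```

```text
time_s: 4.58
tcp_pos: [0.5075, -0.2981, 0.0376]
ee_rot: [-90.0, 0.0, 88.8]
ft_force: [-0.3, -1.5, -0.2]
finger_gap: 0.0122
time_s 4.575
tcp_pos [ 0.5075 -0.2981  0.0376]
ee_rot [-9.00104e+01  2.68000e-02  8.88066e+01]
ft_force [-0.3492 -1.4685 -0.2369]
wrist_torque [-0.246   0.0005  0.0204]
finger_gap 0.0122
```

```bash
python3 -m pendant '[[-1,0,-0.02,0,0,0,0],[-1,0,-0.05,0,0,0,0],[-1,0,-0.08,0,0,0,0],[-1,0,-0.11,0,0,0,0],[-1,0,-0.125,0,0,0,0],[-1,0,-0.125,0,0,0,0],[-1,0,-0.125,0,0,0,0]]'; python3 -c "
from h import *;st();step([.5075,-.2981,.1626],88.8,[.534,.1515,.1626],86)
cv2.imwrite('pics/s4.png',cv2.resize(bot.capture('side')[180:420,180:440,::-1],None,fx=2.5,fy=2.5,interpolation=2))
"
```

```text
time_s: 5.45
tcp_pos: [0.5066, -0.2971, 0.161]
ee_rot: [-89.9, -0.1, 88.8]
ft_force: [-0.1, 0.4, -4.5]
finger_gap: 0.0114
time_s 5.45
tcp_pos [ 0.5066 -0.2971  0.161 ]
ee_rot [-89.8753  -0.1101  88.806 ]
ft_force [-0.1213  0.4067 -4.5256]
wrist_torque [ 0.0414  0.0313 -0.0184]
finger_gap 0.0114
shift [ 0.4501  0.     -0.0171] wy 0.0489
```

View pics/s4.png

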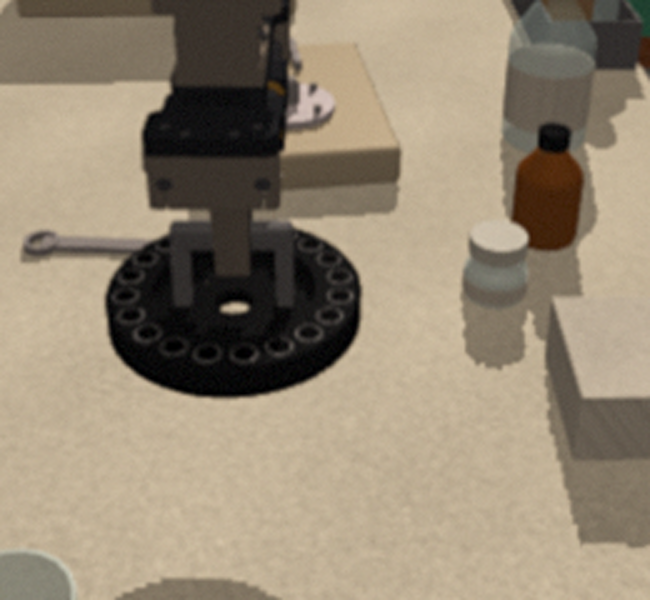

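```bash
python3 -m pendant '[[-1,0.03,0,-0.001,0,0,0],[-1,0.08,0,-0.003,0,0,0],[-1,0.13,0,-0.005,0,0,0],[-1,0.18,0,-0.007,0,0,0],[-1,0.23,0,-0.009,0,0,0],[-1,0.28,0,-0.0107,0,0,0],[-1,0.33,0,-0.0125,0,0,0],[-1,0.38,0,-0.0145,0,0,0],[-1,0.42,0,-0.016,0,0,0],[-1,0.45,0,-0.0171,0,-0.04,0]]'; python3 -m pendant '[[-1,0,0,0,0,-0.04,0],[-1,0,0,0,0,-0.045,0],[-1,0,0,0,0,-0.045,0],[-1,0,0,0,0,-0.045,0]]'; python3 - <<'E'
from h import *
st()
cv2.imwrite('pics/t5.png',cv2.resize(bot.capture('top')[180:340,120:290,::-1],None,fx=3.5,fy=3.5,interpolation=2))
cv2.imwrite('pics/s5.png',cv2.resize(bot.capture('side')[100:270,220:380,::-1],None,fx=3.5,fy=3.5,interpolation=2))
E
```

```text
time_s: 6.75
tcp_pos: [0.5329, 0.1535, 0.1612]
ee_rot: [-89.9, -0.0, 91.2]
ft_force: [-0.7, -0.5, -4.2]
finger_gap: 0.0117
time_s: 7.25
tcp_pos: [0.5338, 0.1513, 0.1624]
ee_rot: [-90.0, -0.0, 93.6]
ft_force: [-0.8, 0.4, -4.0]
finger_gap: 0.0121
time_s 7.25
tcp_pos [0.5338 0.1513 0.1624]
ee_rot [-8.99739e+01 -7.00000e-04  9.36127e+01]
ft_force [-0.7884  0.3796 -3.9669]
wrist_torque [-0.0124  0.0003  0.003 ]
finger_gap 0.0121
```

View pics/t5.png

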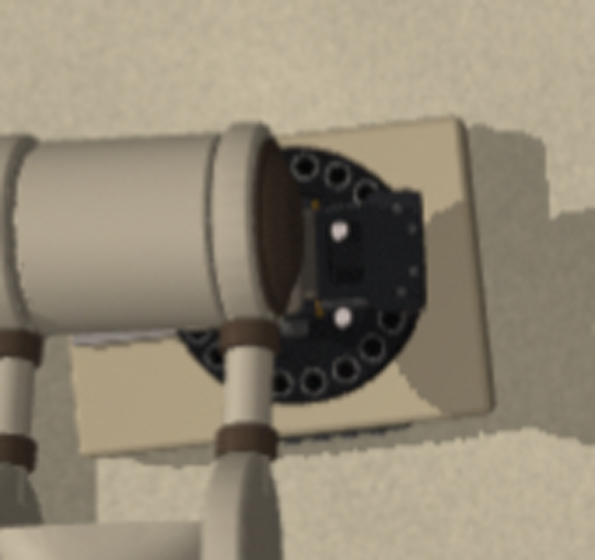

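View pics/s5.png

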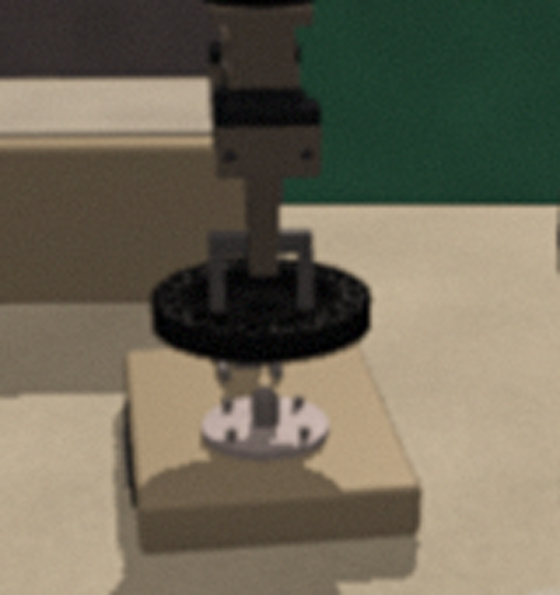

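```bash
python3 - <<'E'
from h import *
for X in [(.5338,.1513,.135),(.5338-.075,.1513,.135),(.5338+.075,.1513,.135),(.5338,.1513,.074),(.5338-.045,.1513,.048),(.5338+.045,.1513,.048)]:
    p=proj('side',[X])[0]; print(X,(p-[220,100]+.5)*3.5-.5)
p=proj('top',[(.5338,.1513,.145),(.5338-.075,.1513,.145),(.5338,.0763,.145)]);print((p-[120,180]+.5)*3.5-.5)
E
```

```text
(0.5338, 0.1513, 0.135) [262.36664657 307.81019431]
(0.45880000000000004, 0.1513, 0.135) [151.85337411 308.52959523]
(0.6088, 0.1513, 0.135) [372.34331157 307.2590851 ]
(0.5338, 0.1513, 0.074) [263.71121246 389.48626052]
(0.48880000000000007, 0.1513, 0.048) [200.54003313 423.55353547]
(0.5788000000000001, 0.1513, 0.048) [327.82885287 422.45105962]
[[294.0512277  272.41332684]
 [291.05691436 402.86937312]
 [423.58415888 273.8296738 ]]
```

```bash
python3 -m pendant '[[-1,0,0.015,0,0,0,0],[-1,0,0.03,0,0,0,0],[-1,0,0.042,0,0,0,0],[-1,0,0.046,0,0,0,0],[-1,0,0.049,0,0,0,0],[-1,0,0.052,0,0,0,0],[-1,0,0.052,0,0,0,0]]';python3 -m pendant '[[-1,0,0.001,0,0,0,0],[-1,0,0.003,0,0,0,0],[-1,0,0.005,0,0,0,0],[-1,0,0.007,0,0,0,0],[-1,0,0.007,0,0,0,0]]';python3 -c "
from h import *;st()"
```

```text
time_s: 8.22
tcp_pos: [0.534, 0.1518, 0.1107]
ee_rot: [-90.0, -0.0, 93.7]
ft_force: [0.0, -0.3, -4.4]
finger_gap: 0.0115
time_s: 8.85
tcp_pos: [0.5343, 0.1514, 0.1036]
ee_rot: [-90.1, 0.0, 93.7]
ft_force: [0.7, -1.7, -4.7]
finger_gap: 0.0118
time_s 8.85
tcp_pos [0.5343 0.1514 0.1036]
ee_rot [-9.00507e+01  3.17000e-02  9.36774e+01]
ft_force [ 0.6657 -1.6936 -4.6619]
wrist_torque [-0.32   -0.389   0.0074]
finger_gap 0.0118
```

```bash
python3 -m pendant '[[-1,0,0.002,0,0,0,0],[-1,0,0.004,0,0,0,0],[-1,0,0.006,0,0,0,0],[-1,0,0.008,0,0,0,0],[-1,0,0.008,0,0,0,0]]';python3 -m pendant '[[-1,0,0.001,0,0,0,0],[-1,0,0.002,0,0,0,0],[-1,0,0.003,0,0,0,0],[-1,0,0.003,0,0,0,0]]';python3 -c "
from h import *;st()"
```

```text
time_s: 9.48
tcp_pos: [0.5343, 0.1515, 0.0956]
ee_rot: [-90.0, 0.0, 93.7]
ft_force: [2.2, -3.7, -3.3]
finger_gap: 0.0118
time_s: 9.98
tcp_pos: [0.5342, 0.1516, 0.0927]
ee_rot: [-90.0, 0.0, 93.7]
ft_force: [4.1, -5.1, -1.7]
finger_gap: 0.0118
time_s 9.975
tcp_pos [0.5342 0.1516 0.0927]
ee_rot [-9.00415e+01  1.38000e-02  9.36807e+01]
ft_force [ 4.0561 -5.0605 -1.6746]
wrist_torque [-0.8698 -0.7756 -0.0076]
finger_gap 0.0118
```

```bash
python3 -m pendant '[[-1,-0.0004,0,-0.0003,0,0,0],[-1,-0.0008,0,-0.0006,0,0,0],[-1,-0.0008,0,-0.0006,0,0,0]]';python3 -c "
from h import *;st()"
```

```text
time_s: 10.35
tcp_pos: [0.5343, 0.1513, 0.0924]
ee_rot: [-90.0, -0.0, 93.7]
ft_force: [2.7, -0.9, -2.9]
finger_gap: 0.0115
time_s 10.35
tcp_pos [0.5343 0.1513 0.0924]
ee_rot [-8.99671e+01 -3.39000e-02  9.36765e+01]
ft_force [ 2.6539 -0.8936 -2.9175]
wrist_torque [-0.3258 -0.5649  0.0228]
finger_gap 0.0115
```

```bash
python3 -m pendant '[[-1,-0.0002,0,-0.0006,0,0,0],[-1,-0.0002,0.0007,-0.0006,0,0,0],[-1,-0.0002,0.0015,-0.0006,0,0,0],[-1,-0.0002,0.0015,-0.0006,0,0,0]]';python3 -c "
from h import *;st()"
```

```text
time_s: 10.85
tcp_pos: [0.5345, 0.151, 0.0905]
ee_rot: [-89.9, -0.0, 93.7]
ft_force: [1.3, -0.7, -4.6]
finger_gap: 0.0119
time_s 10.85
tcp_pos [0.5345 0.151  0.0905]
ee_rot [-8.99144e+01 -2.10000e-02  9.36797e+01]
ft_force [ 1.3289 -0.7202 -4.6181]
wrist_torque [-0.0443 -0.1169 -0.0428]
finger_gap 0.0119
```

Estimated underside height is 52.8 mm, below the stud tops, with the full weight still hanging and very little side force. The holes seem to have found the studs. I'll keep going down gently.

```bash
python3 -m pendant '[[-1,0,0.001,-0.0002,0,0,0],[-1,0,0.002,-0.0002,0,0,0],[-1,0,0.002,-0.0002,0,0,0]]';python3 -c "
from h import *;st()"
```

```text
time_s: 11.22
tcp_pos: [0.535, 0.1509, 0.0888]
ee_rot: [-90.0, -0.0, 93.7]
ft_force: [0.2, 0.4, -4.3]
finger_gap: 0.0119
time_s 11.225
tcp_pos [0.535  0.1509 0.0888]
ee_rot [-8.99536e+01 -6.60000e-03  9.36799e+01]
ft_force [ 0.2078  0.3614 -4.2977]
wrist_torque [ 0.0464 -0.0124  0.0419]
finger_gap 0.0119
```

```bash
python3 -m pendant '[[-1,0,0.001,0,0,0,0],[-1,0,0.002,0,0,0,0],[-1,0,0.002,0,0,0,0]]';python3 -m pendant '[[-1,0,0.0005,0,0,0,0],[-1,0,0.001,0,0,0,0],[-1,0,0.001,0,0,0,0]]';python3 -c "
from h import *;st()"
```

```text
time_s: 11.6
tcp_pos: [0.5353, 0.1508, 0.087]
ee_rot: [-90.0, -0.0, 93.7]
ft_force: [0.2, 0.2, -4.8]
finger_gap: 0.0117
time_s: 11.98
tcp_pos: [0.5353, 0.1508, 0.0861]
ee_rot: [-90.0, 0.0, 93.7]
ft_force: [0.4, -0.2, -4.5]
finger_gap: 0.0115
time_s 11.975
tcp_pos [0.5353 0.1508 0.0861]
ee_rot [-8.99957e+01  3.00000e-04  9.36769e+01]
ft_force [ 0.411  -0.2058 -4.4953]
wrist_torque [ 0.0364 -0.0358  0.0093]
finger_gap 0.0115
```

```bash
python3 -m pendant '[[-1,0,0.0005,0,0,0,0],[-1,0,0.001,0,0,0,0],[-1,0,0.001,0,0,0,0]]';python3 - <<'E'
from h import *
st()
cv2.imwrite('pics/s6.png',cv2.resize(bot.capture('side')[150:270,230:360,::-1],None,fx=5,fy=5,interpolation=2))
E
```

```text
time_s: 12.35
tcp_pos: [0.5355, 0.1508, 0.0856]
ee_rot: [-90.0, 0.0, 93.7]
ft_force: [-2.5, 0.1, 1.4]
finger_gap: 0.0116
time_s 12.35
tcp_pos [0.5355 0.1508 0.0856]
ee_rot [-9.00070e+01  4.20000e-03  9.36823e+01]
ft_force [-2.4831  0.1221  1.3916]
wrist_torque [-0.0366  0.4296 -0.0497]
finger_gap 0.0116
```

View pics/s6.png

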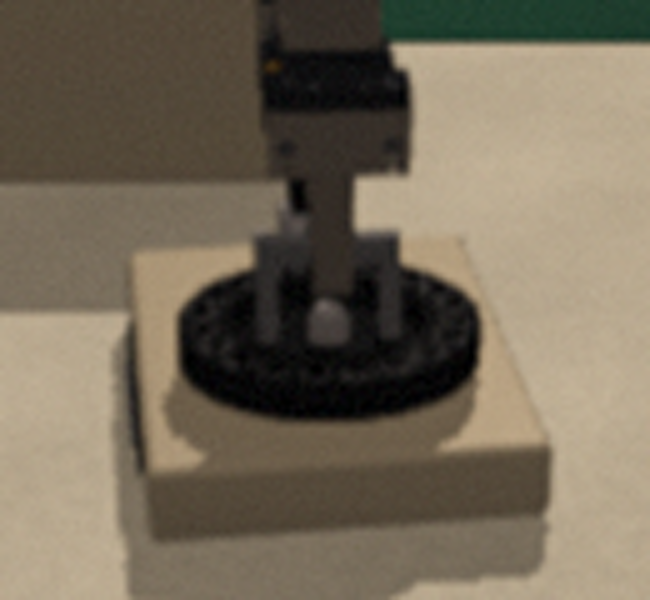

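Contact at TCP z 85.6 mm puts the underside at 47.9 mm, so it is home. The picture shows it level with the spigot through the hole. I'll let go and rise.

```bash
python3 -m pendant '[[0.1,0,-0.0005,0,0,0,0],[0.1,0,-0.0005,0,0,0,0],[0.1,0,-0.0005,0,0,0,0],[0.1,0,-0.0005,0,0,0,0],[0.1,0,-0.0005,0,0,0,0],[0.1,0,-0.0005,0,0,0,0]]';python3 -m pendant '[[0.1,0,-0.01,0,0,0,0],[0.1,0,-0.03,0,0,0,0],[0.1,0,-0.06,0,0,0,0],[0.1,0,-0.09,0,0,0,0],[0.1,0,-0.1,0,0,0,0],[0.1,0,-0.1,0,0,0,0]]';python3 -c "
from h import *;st();o=bot.observe();step(o['tcp_pos'],93.7,[.520,.2745,.185],6.8)"
```

```text
time_s: 13.15
tcp_pos: [0.5354, 0.1508, 0.0856]
ee_rot: [-90.0, 0.0, 93.7]
ft_force: [-0.1, -0.2, 0.7]
finger_gap: 0.0504
time_s: 13.9
tcp_pos: [0.5357, 0.1508, 0.1861]
ee_rot: [-90.1, 0.0, 93.7]
ft_force: [-0.1, 0.9, 0.1]
finger_gap: 0.0506
time_s 13.9
tcp_pos [0.5357 0.1508 0.1861]
ee_rot [-9.00706e+01  1.60000e-03  9.36813e+01]
ft_force [-0.0753  0.8561  0.0592]
wrist_torque [ 0.0424  0.0282 -0.0054]
finger_gap 0.0506
shift [0.1244 0.0011 0.0077] wy 1.5167
```

```bash
python3 -m pendant '[[0.1,0.015,0,0,0,0.16,0],[0.1,0.03,0,0.001,0,0.32,0],[0.1,0.045,0,0.002,0,0.48,0],[0.1,0.06,0,0.003,0,0.64,0],[0.1,0.075,0,0.004,0,0.8,0],[0.1,0.09,0,0.005,0,0.96,0],[0.1,0.105,0,0.006,0,1.12,0],[0.1,0.12,0,0.007,0,1.28,0],[0.1,0.1244,0,0.0077,0,1.44,0],[0.1,0.1244,0,0.0077,0,1.5167,0]]';python3 -m pendant '[[0.1,0,0,0,0,0,0],[0.1,0,0.02,0,0,0,0],[0.1,0,0.04,0,0,0,0],[0.1,0,0.06,0,0,0,0],[0.1,0,0.065,0,0,0,0],[0.1,0,0.065,0,0,0,0]]';python3 - <<'E'
from h import *
st()
cv2.imwrite('pics/s7.png',cv2.resize(bot.capture('side')[130:270,230:380,::-1],None,fx=4.2,fy=4.2,interpolation=2))
cv2.imwrite('pics/t7.png',cv2.resize(bot.capture('top')[190:340,110:280,::-1],None,fx=4,fy=4,interpolation=2))
o=bot.observe()
for s in (-.03,.03):
    p=proj('side',[o['tcp_pos']+s*np.array([.993,.118,0])]);print((p-[230,130])*4.2)
p=proj('side',[(.520,.2745,.101)]);print((p-[230,130])*4.2)
E
```

```text
time_s: 15.15
tcp_pos: [0.5185, 0.2746, 0.1835]
ee_rot: [-90.0, 0.2, 6.6]
ft_force: [-0.1, 0.1, -0.7]
finger_gap: 0.0506
time_s: 15.9
tcp_pos: [0.5195, 0.2744, 0.1203]
ee_rot: [-90.0, 0.1, 6.8]
ft_force: [0.8, 0.9, -0.7]
finger_gap: 0.0504
time_s 15.9
tcp_pos [0.5195 0.2744 0.1203]
ee_rot [-9.0008e+01  5.2100e-02  6.8089e+00]
ft_force [ 0.8318  0.883  -0.6604]
wrist_torque [-0.0688  0.038  -0.0211]
finger_gap 0.0504
[[204.06895176 192.32581688]]
[[298.94883739 188.00869988]]
[[251.88044801 220.76989431]]
```

View pics/s7.png

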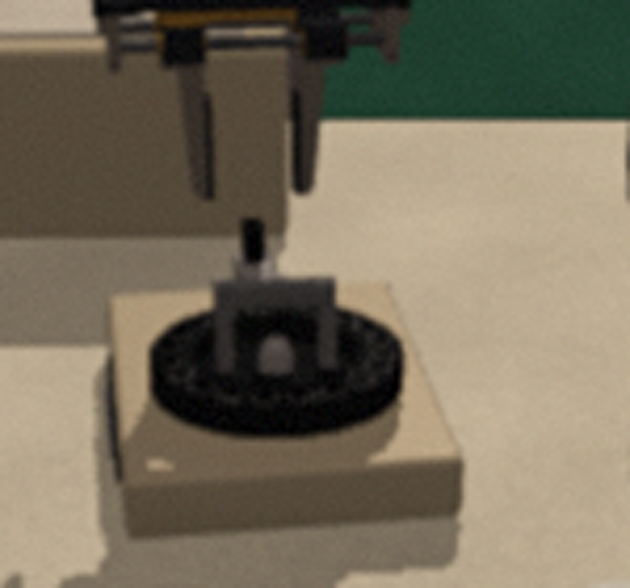

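View pics/t7.png

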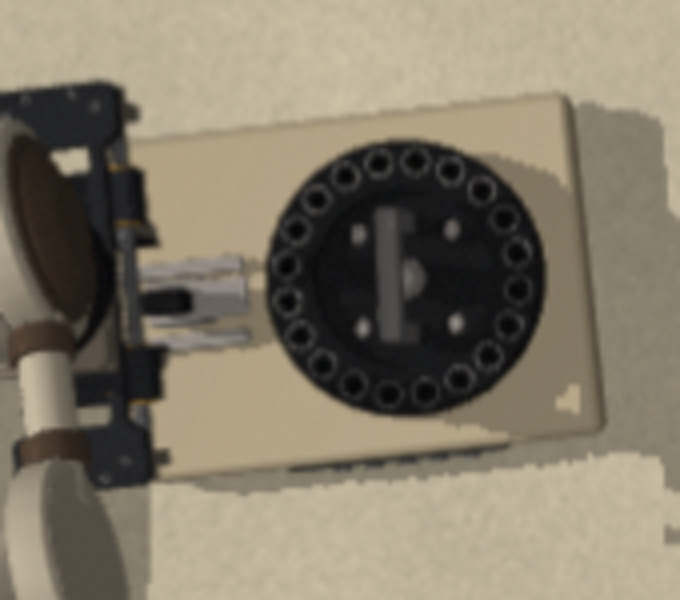

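```bash
python3 -m pendant '[[0.1,0,0.012,0,0,0,0],[0.1,0,0.024,0,0,0,0],[0.1,0,0.034,0,0,0,0],[0.1,0,0.040,0,0,0,0],[0.1,0,0.043,0,0,0,0],[0.1,0,0.043,0,0,0,0]]';python3 -m pendant '[[-1,0,0,0,0,0,0],[-1,0,0,0,0,0,0],[-1,0,0,0,0,0,0],[-1,0,0,0,0,0,0],[-1,0,0,0,0,0,0],[-1,0,0,0,0,0,0]]' 15;python3 -c "
from h import *;st()"
```

```text
time_s: 16.75
tcp_pos: [0.5197, 0.2745, 0.0775]
ee_rot: [-90.0, 0.0, 6.8]
ft_force: [-0.2, 0.2, -0.4]
finger_gap: 0.0509
time_s: 17.5
tcp_pos: [0.5188, 0.2744, 0.0777]
ee_rot: [-90.0, 0.1, 6.8]
ft_force: [-4.8, 0.4, 5.2]
finger_gap: 0.0141
time_s 17.5
tcp_pos [0.5188 0.2744 0.0777]
ee_rot [-90.0132   0.1147   6.7964]
ft_force [-4.7978  0.4308  5.2382]
wrist_torque [-0.3098  0.9593  0.1261]
finger_gap 0.0141
```

```bash
python3 -m pendant '[[-1,-0.0008,-0.001,0,0,0,0],[-1,-0.0008,-0.001,-0.003,0,0,0],[-1,-0.0008,-0.001,-0.007,0,0,0],[-1,-0.0008,-0.001,-0.011,0,0,0],[-1,-0.0008,-0.001,-0.015,0,0,0],[-1,-0.0008,-0.001,-0.019,0,0,0],[-1,-0.0008,-0.001,-0.019,0,0,0]]';python3 -c "
from h import *;st()"
```

```text
time_s: 18.38
tcp_pos: [0.5211, 0.2547, 0.0778]
ee_rot: [-90.0, 0.0, 6.7]
ft_force: [5.6, 1.1, -14.4]
finger_gap: 0.0136
time_s 18.375
tcp_pos [0.5211 0.2547 0.0778]
ee_rot [-9.00473e+01  2.29000e-02  6.74920e+00]
ft_force [  5.5786   1.1366 -14.4067]
wrist_torque [ 0.2337 -0.8167  0.093 ]
finger_gap 0.0136
```

```bash
python3 -m pendant '[[-1,0.0005,0.0008,-0.001,0,0,0],[-1,0.0005,0.0008,-0.003,0,0,0],[-1,0.0005,0.0008,-0.005,0,0,0],[-1,0.0005,0.0008,-0.006,0,0,0],[-1,0.0005,0.0008,-0.006,0,0,0]]';python3 -c "
from h import *;st()"
```

```text
time_s: 19.0
tcp_pos: [0.5216, 0.2513, 0.0778]
ee_rot: [-89.8, 0.0, 6.8]
ft_force: [-0.9, 9.0, -8.7]
finger_gap: 0.0136
time_s 19.0
tcp_pos [0.5216 0.2513 0.0778]
ee_rot [-8.98148e+01  3.84000e-02  6.77150e+00]
ft_force [-0.8747  8.9654 -8.7387]
wrist_torque [1.5071 0.2011 0.048 ]
finger_gap 0.0136
```

```bash
python3 -m pendant '[[-1,0,0.0004,-0.001,0,0,0],[-1,0,0.0004,-0.002,0,0,0],[-1,0,0.0004,-0.002,0,0,0],[-1,0,0.0004,-0.002,0,0,0]]';python3 - <<'E'
from h import *
st()
cv2.imwrite('pics/t8.png',cv2.resize(bot.capture('top')[190:340,110:280,::-1],None,fx=4,fy=4,interpolation=2))
E
```

```text
time_s: 19.5
tcp_pos: [0.5216, 0.2512, 0.0778]
ee_rot: [-89.6, 0.0, 6.8]
ft_force: [-2.8, 15.1, -8.0]
finger_gap: 0.0135
time_s 19.5
tcp_pos [0.5216 0.2512 0.0778]
ee_rot [-8.96333e+01  7.20000e-03  6.77480e+00]
ft_force [-2.8265 15.0824 -7.9815]
wrist_torque [2.4733 0.4221 0.0799]
finger_gap 0.0135
```

View pics/t8.png

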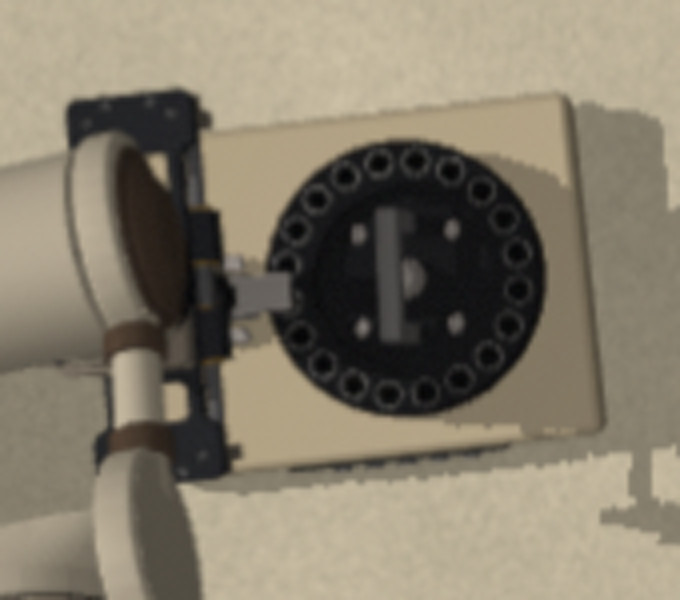

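```bash
python3 -m pendant '[[-1,-0.0002,0.0006,0.0015,0,0,0],[-1,-0.0002,0.0006,0.0015,0,0,0]]';python3 -m pendant '[[0.1,0,0,0,0,0,0],[0.1,0,0,0,0,0,0],[0.1,0,0,0,0,0,0],[0.1,0,0,0,0,0,0],[0.1,0,0,0,0,0,0]]';python3 -c "
from h import *;st()"
```

```text
time_s: 19.8
tcp_pos: [0.5217, 0.2513, 0.0777]
ee_rot: [-89.8, 0.0, 6.8]
ft_force: [-3.2, 10.1, -4.2]
finger_gap: 0.0139
time_s: 20.42
tcp_pos: [0.5223, 0.2489, 0.0769]
ee_rot: [-90.0, -0.0, 6.8]
ft_force: [-0.7, -0.9, -0.0]
finger_gap: 0.0506
time_s 20.425
tcp_pos [0.5223 0.2489 0.0769]
ee_rot [-9.00079e+01 -2.10000e-03  6.77070e+00]
ft_force [-0.7047 -0.9122 -0.0168]
wrist_torque [-0.085   0.0665  0.0344]
finger_gap 0.0506
```

Latch released. I'll rise straight up, then move clear of the unit for a final look.

```bash
python3 -m pendant '[[0.1,0,-0.02,0,0,0,0],[0.1,0,-0.05,0,0,0,0],[0.1,0,-0.08,0,0,0,0],[0.1,0,-0.11,0,0,0,0],[0.1,-0.04,-0.13,0.02,0,0,0],[0.1,-0.08,-0.13,0.06,0,0,0],[0.1,-0.12,-0.13,0.1,0,0,0],[0.1,-0.15,-0.13,0.14,0,0,0],[0.1,-0.15,-0.13,0.14,0,0,0]]';python3 - <<'E'
from h import *
st()
t=bot.capture('top');s=bot.capture('side')
cv2.imwrite('pics/t9f.png',t[:,:,::-1]);cv2.imwrite('pics/s9f.png',s[:,:,::-1])
cv2.imwrite('pics/t9.png',cv2.resize(t[200:320,125:270,::-1],None,fx=5,fy=5,interpolation=2))
cv2.imwrite('pics/s9.png',cv2.resize(s[165:265,240:350,::-1],None,fx=5.5,fy=5.5,interpolation=2))
a=cv2.imread('pics/top0.png')
d=cv2.absdiff(a,t[:,:,::-1]).max(2);cv2.imwrite('pics/d9.png',d*3)
E
```

```text
time_s: 21.55
tcp_pos: [0.3545, 0.3721, 0.2069]
ee_rot: [-90.0, 0.0, 7.0]
ft_force: [-0.2, -0.4, -0.0]
finger_gap: 0.0505
time_s 21.55
tcp_pos [0.3545 0.3721 0.2069]
ee_rot [-8.99797e+01  1.13000e-02  7.04790e+00]
ft_force [-0.2109 -0.3658 -0.0354]
wrist_torque [-0.0852  0.0719 -0.0566]
finger_gap 0.0505
```

View pics/t9.png

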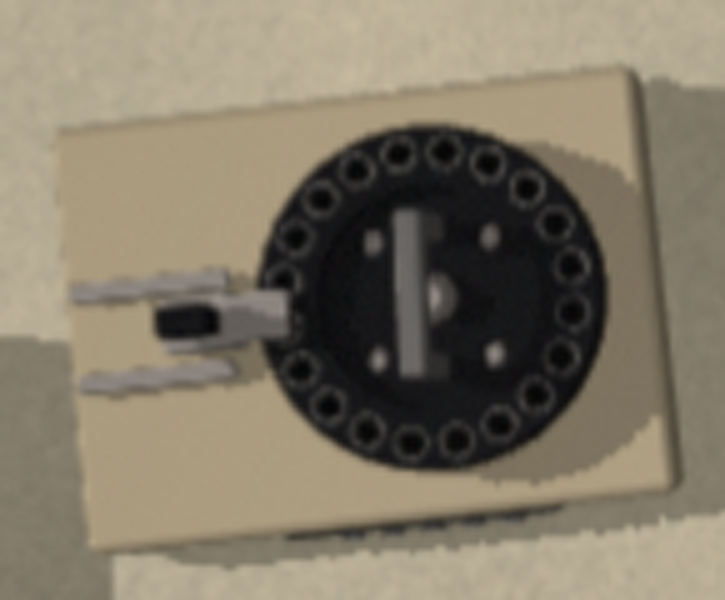

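View pics/s9.png

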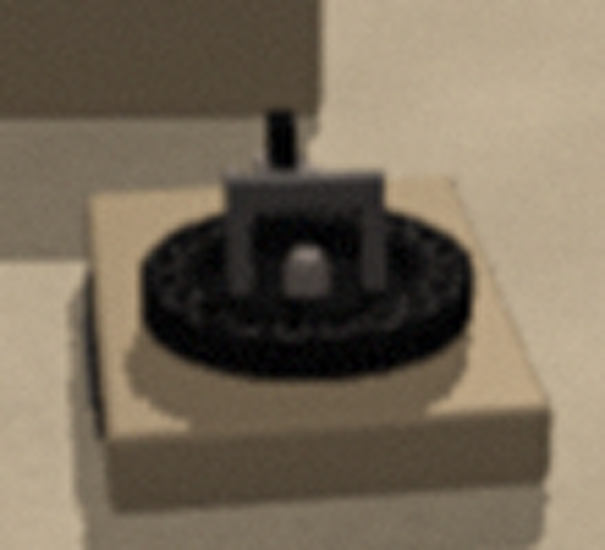

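View pics/t9f.png

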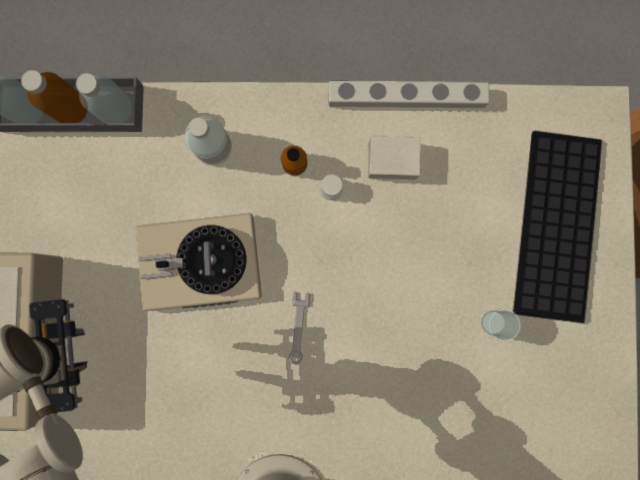

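Everything looks right, but the measured latch travel is 23.3 to 24.5 mm, against 25 mm expected. I'll confirm the stop with a gentle push on the back of the fin using shut fingers.

```bash
python3 -m pendant '[[-1,0,0,0,0,0,0],[-1,0,0,0,0,0,0]]';python3 -c "
from h import *;o=bot.observe();st();step(o['tcp_pos'],6.8,[.5197,.2819,.15],6.8)"
```

```text
time_s: 21.9
tcp_pos: [0.3576, 0.3697, 0.2067]
ee_rot: [-90.0, 0.0, 6.7]
ft_force: [-0.2, 0.0, 0.2]
finger_gap: 0.0324
time_s 21.9
tcp_pos [0.3576 0.3697 0.2067]
ee_rot [-9.00101e+01  1.50000e-03  6.67690e+00]
ft_force [-0.2302  0.0196  0.1998]
wrist_torque [-0.1091  0.0669  0.0154]
finger_gap 0.0324
shift [ 0.1506  0.0567 -0.1064] wy -0.0
```

```bash
python3 -m pendant '[[-1,0.04,0,-0.028,0,0,0],[-1,0.08,0,-0.056,0,0,0],[-1,0.12,0,-0.084,0,0,0],[-1,0.1506,0.0,-0.1064,0,0,0],[-1,0.1506,0.03,-0.1064,0,0,0],[-1,0.1506,0.0567,-0.1064,0,0,0],[-1,0.1506,0.0567,-0.1064,0,0,0],[-1,0.1506,0.0567,-0.1064,0,0,0]]';python3 - <<'E'
from h import *
st()
cv2.imwrite('pics/t10.png',cv2.resize(bot.capture('top')[200:320,125:270,::-1],None,fx=5,fy=5,interpolation=2))
cv2.imwrite('pics/s10.png',cv2.resize(bot.capture('side')[100:260,230:380,::-1],None,fx=3.7,fy=3.7,interpolation=2))
E
```

```text
time_s: 22.9
tcp_pos: [0.5197, 0.2824, 0.1513]
ee_rot: [-90.0, -0.1, 6.7]
ft_force: [-0.0, -0.7, 0.3]
finger_gap: 0.0002
time_s 22.9
tcp_pos [0.5197 0.2824 0.1513]
ee_rot [-8.99843e+01 -8.69000e-02  6.74760e+00]
ft_force [-0.0376 -0.696   0.284 ]
wrist_torque [-0.0375  0.0275 -0.0551]
finger_gap 0.0002
```

View pics/s10.png

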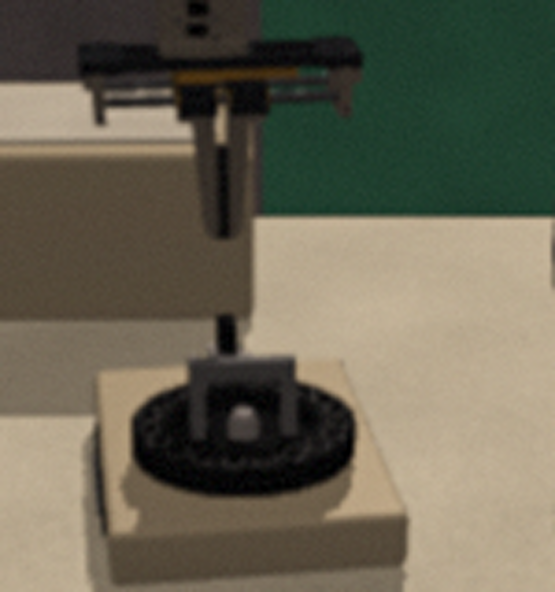

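```bash
python3 -m pendant '[[-1,0,0.02,0.003,0,0,0],[-1,0,0.04,0.003,0,0,0],[-1,0,0.055,0.003,0,0,0],[-1,0,0.064,0.003,0,0,0],[-1,0,0.064,0.003,0,0,0]]';python3 -m pendant '[[-1,0,0,-0.003,0,0,0],[-1,0,0,-0.006,0,0,0],[-1,0,0,-0.008,0,0,0],[-1,0,0,-0.01,0,0,0],[-1,0,0,-0.01,0,0,0]]';python3 -c "
from h import *;st()"
```

```text
time_s: 23.62
tcp_pos: [0.5179, 0.2853, 0.0851]
ee_rot: [-90.0, 0.1, 6.8]
ft_force: [0.3, 1.0, 0.3]
finger_gap: 0.0003
time_s: 24.25
tcp_pos: [0.5198, 0.2754, 0.0862]
ee_rot: [-90.0, -0.0, 6.8]
ft_force: [-0.2, 0.6, 0.5]
finger_gap: 0.0002
time_s 24.25
tcp_pos [0.5198 0.2754 0.0862]
ee_rot [-8.99989e+01 -1.40000e-02  6.76650e+00]
ft_force [-0.1561  0.6403  0.5136]
wrist_torque [-0.0194  0.0161 -0.0597]
finger_gap 0.0002
```

```bash
python3 -m pendant '[[-1,0,0,-0.001,0,0,0],[-1,0,0,-0.002,0,0,0],[-1,0,0,-0.003,0,0,0],[-1,0,0,-0.004,0,0,0],[-1,0,0,-0.004,0,0,0]]';python3 -c "
from h import *;st()"
```

```text
time_s: 24.88
tcp_pos: [0.5202, 0.2717, 0.0861]
ee_rot: [-90.0, -0.0, 6.8]
ft_force: [0.8, 1.0, -0.3]
finger_gap: 0.0005
time_s 24.875
tcp_pos [0.5202 0.2717 0.0861]
ee_rot [-8.99826e+01 -4.00000e-03  6.77260e+00]
ft_force [ 0.7671  0.9842 -0.3346]
wrist_torque [0.0113 0.0502 0.0451]
finger_gap 0.0005
```

```bash
python3 -m pendant '[[-1,0,0,-0.001,0,0,0],[-1,0,0,-0.002,0,0,0],[-1,0,0,-0.002,0,0,0]]';python3 -m pendant '[[-1,0,0,-0.001,0,0,0],[-1,0,0,-0.002,0,0,0],[-1,0,0,-0.002,0,0,0]]'; python3 -m pendant '[[-1,0,0,-0.001,0,0,0],[-1,0,0,-0.001,0,0,0]]'
```

```text
time_s: 25.25
tcp_pos: [0.5201, 0.2715, 0.0861]
ee_rot: [-89.8, -0.0, 6.8]
ft_force: [-0.3, 7.4, -1.6]
finger_gap: 0.0006
time_s: 25.62
tcp_pos: [0.5202, 0.2713, 0.0862]
ee_rot: [-89.6, -0.1, 6.8]
ft_force: [-0.6, 13.8, -1.3]
finger_gap: 0.0006
time_s: 25.88
tcp_pos: [0.5202, 0.2712, 0.0863]
ee_rot: [-89.5, -0.1, 6.8]
ft_force: [-0.1, 17.3, -2.3]
finger_gap: 0.0005
```

The fin doesn't move under 17 N, which is well above its 3 N friction, so it is against the solid stop. I'll retreat and check.

```bash
python3 -m pendant '[[-1,0,0,0.005,0,0,0],[-1,0,0,0.012,0,0,0],[-1,0,0,0.015,0,0,0],[-1,0,-0.03,0.016,0,0,0],[-1,0,-0.07,0.016,0,0,0],[-1,0,-0.11,0.02,0,0,0],[-1,-0.05,-0.12,0.06,0,0,0],[-1,-0.1,-0.12,0.1,0,0,0],[-1,-0.13,-0.12,0.13,0,0,0],[-1,-0.13,-0.12,0.13,0,0,0]]';python3 - <<'E'
from h import *
t=bot.capture('top')[:,:,::-1]
cv2.imwrite('pics/t11.png',cv2.resize(t[200:320,125:270],None,fx=5,fy=5,interpolation=2))
st()
g=cv2.cvtColor(t,6).astype(np.float32);g0=cv2.cvtColor(cv2.imread('pics/t9f.png'),6).astype(np.float32);gi=cv2.cvtColor(cv2.imread('pics/top0.png'),6).astype(np.float32)
sl=np.s_[205:315,135:260];print('change vs t9',np.abs(g-g0)[sl].max())
for n,(x,y,w,h) in dict(solv=(185,115,45,50),amb=(278,143,32,34),jar=(318,172,28,30),cart=(365,130,60,52),spanner=(285,288,30,55),beak=(478,305,48,38)).items():
    print(n,np.abs(g-gi)[y:y+h,x:x+w].max(),cv2.phaseCorrelate(gi[y:y+h,x:x+w].copy(),g[y:y+h,x:x+w].copy()))
E
```

```text
time_s: 27.12
tcp_pos: [0.3742, 0.3817, 0.2063]
ee_rot: [-90.0, 0.0, 7.0]
ft_force: [1.0, -0.1, -0.6]
finger_gap: 0.0003
time_s 27.175
tcp_pos [0.3756 0.3808 0.2062]
ee_rot [-9.0027e+01 -3.1100e-02  6.9121e+00]
ft_force [ 0.7793 -0.5374 -0.2468]
wrist_torque [-0.0874  0.0292  0.0726]
finger_gap 0.0005
change vs t9 7.0
solv 6.0 ((0.49450047576358, -0.02128919392826134), 1.0110841931237116)
amb 5.0 ((0.002247650941825441, 0.03364444278900791), 0.9838916117118465)
jar 6.0 ((0.0006598148912235757, -0.07863761014193749), 1.014548993077543)
cart 7.0 ((0.06840781261539775, 0.01576125586740318), 1.006967050940902)
spanner 52.0 ((0.06038911646257894, -0.05856841301069693), 0.6014184300104777)
beak 6.0 ((-0.0015222303618998012, -0.009017079480443613), 1.012925597280264)
```

View pics/t11.png

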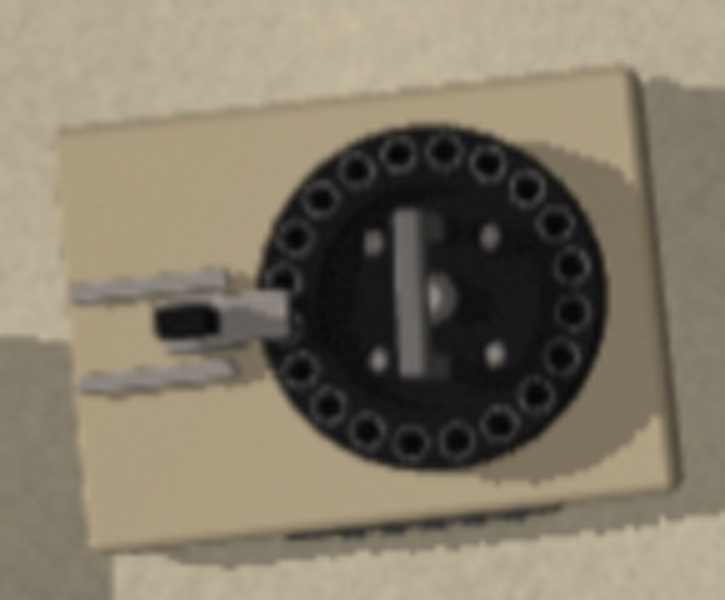

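The carousel is home with all four studs showing in its holes, and the latch tongue is over the rim. No bystander has moved; the change at the spanner is the arm's shadow. The robot is touching nothing.

```bash
python3 -c "
from workcell import bot
print(bot.finish_job())"
```

```text
the job is handed in; nothing more can be done
None
```

The carousel is on the turntable hub and sits fully home, and the rim latch is shut over its rim. I handed the job in at about 27 s of the 67 s allowed, with the robot touching nothing.

- **Seating:** I read the stud angle from the top picture (about 3.7° in world axes, roughly -3° relative to the unit). I lowered the carousel at that angle, and the holes met the studs directly. **The turn by feel on the stud tops was not needed, so it was not done.** Side force on the spigot reached about 6.5 N and was relieved by shifts of under 1 mm. First contact came with the underside at about 47.9 mm, against a nominal seat of 48 mm. The last pictures show the carousel level, with all four studs in its holes.
- **Latch:** I gripped the fin and slid it to its stop.
    - **Travel disagreed:** the arm moved 23.3 mm and the pictures suggested 23.4–24.5 mm, against a nominal 25 mm.
    - **Second check:** I pushed the back of the fin with shut fingers. It held against 17 N, well above its 3 N friction, so I take it as fully shut.
    - **Extra force:** sliding the latch also put a vertical pull of up to 14 N on the fin, because I raised the gripper about 1 mm too far. I corrected that.
- **Bystanders:** Comparing the top picture before and after, nothing moved by more than about 0.1 px. There were two exceptions:
    - The shift estimate for the solvent bottle read 0.5 px, but its pixels did not change beyond noise.
    - The spanner area changed in brightness because of the arm's shadow; its estimated shift was under 0.1 px.

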